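Make up the grooving kit for the table saw

ROBOT

A 6-joint arm with a two-finger parallel gripper is mounted at the origin on a cart in front of the work surface, level with it; the furniture and walls round the work are solid. World frame = base frame: x ahead of the robot, y to its left, z up, the work surface at z = 0. Lengths are in mm, angles in degrees, forces in N, time in s.
With the tool pointing down it reaches from about 325 to 850 mm from the base axis. Payload 15.5 kg.
Tool frame: the origin (TCP) lies midway between the tips of the shut fingers; the grasp point (between the pads) lies 19 mm behind it; z points along the fingers, y is the line along which they close (so a half turn about z gives the same grasp; the last joint's range is limited). The gripper opens to 91 mm and grips with 3 to 60 N. Pads are 32 mm wide; open, the fingers measure 118 mm over their backs; the gripper's body (76 mm by 178 mm) begins 60 mm behind the grasp point.
Start: joints at [66.836, 28.281, 77.091, -0, 74.628, -5.472], TCP at [189.942, 595.44, 213.915] pointing down, gripper open.
Joint ranges: [-166.48, 166.48], [-47.26, 123.95], [12.59, 153.08], [-70.14, 250.14], [6.76, 159.57], [-176.63, 176.63]. Speed limits (degrees/s): [108.29, 108.29, 147.25, 172.46, 172.46, 172.46].

INTERFACE

Orientations are given as [roll, pitch, yaw] about the fixed x, y, z axes, in that order (R = Rz(yaw) Ry(pitch) Rx(roll)).
In Python, from rig import env, get_image, search_frame, place_of gives the robot as it stands. The module is installed in compiled form; this text tells all that it offers.
- The arm moves only by the tool move_arm, never from a script. Its argument "motion" is a list of rows, each a list of 3 entries, a list of its own where there are three numbers: the opening, from -1 (shut) to 1 (fully open), then the shift along the tool's x, y, z scaled (see below), then the turn about the tool's z scaled (see below). In form: [[jaw, [tx, ty, tz], yaw], ...]. A call has 1 to 10 rows; each row is the pose to reach, as a shift and turn from the pose commanded when the call began, along the tool's axes at that moment; what a row does not reach only later rows make up. The controller multiplies each number of a shift by 0.6 m and each number of a turn by 0.5 rad. A row lasts 1/8 s, in which the tool goes at most 62.5 mm and 10.7 degrees, less where a joint would pass 70% of its speed; a pose out of reach is approached as far as the arm can. A call with a number of a shift or a turn outside -1 to 1 is refused whole. A call with a gripper value outside its range is refused whole. The fingers move at their own pace and stop on an object; "squeeze" is the grip in N (left out, the last holds). Time passes only in rows, so rows that repeat a pose let the fingers close. It gives the time, the measured TCP pose, the force, the opening and the grip force at its end, in the units of the state.
- env.get_obs(): the state, without advancing time (a new reading comes with each control period).
- get_image(name): name is "side" or "top"; returns a dict with "img" (400x640x3 uint8, blue, green, red), "vfov" (degrees; the focal length in pixels is half the picture's height over the tangent of half this angle, whatever the lens; pixels are square), "cx", "cy" (the principal point, pixels), "cam_to_world" (4x4, takes a point from camera to world coordinates). Camera axes: x right, y up, looking along -z (the intrinsics and any distortion apply to the point x, -y, -z); pixel columns grow to the right and rows downward; lengths in mm; the calibration is good to about 2 mm. A picture is of the moment at which its call begins. There is no depth.
- env.finish_job(): hands the job in; it is judged then, once.
Trained networks look in the newest picture that a camera, given by its name, has taken for a name from the list of things; names that differ only in an ending like _2 or _b are one class to them, and where a whole thing is asked for, a point or a joint stands for the part that bears it (a point fixed in the world has none). Each returns a list of dicts, best first, with "score" (0 to 1); they miss things now and then, are a little off and sometimes report something else, mostly with a low value. They report only what shows in the picture. A call takes as long as a camera call. They do not tell look-alikes from the thing itself.
- search_frame(label, camera): "box" ([left, top, width, height] in pixels, round what is visible of it).
- place_of(label, camera): "uv" ([column, row] in pixels: a listed point, or the origin of a listed thing).
The state is a dict: "clock": time; "joint_pos": joint angles; "qvel": joint speeds; "effort": joint torques, N m; "ee_pos": TCP position; "orientation": TCP orientation; "wrist_force": force on the tool from outside, world axes, zero at the start; "torque": the same for the moment, N m; "gripper_width": finger opening in mm; "finger_force": force on a finger pad.
Only numpy, scipy, OpenCV 4.12 (cv2) and the standard library are available. Lean on these libraries where they do the work, as an engineer would, in place of code of your own. Each camera call takes 0.05 s, during which the arm holds its last target. There are 200 camera calls.

TASK

Make up the grooving kit in the plywood caddy: the peg is as long as the gap to be filled on the saw arbor, so thread onto it the spacer rings that together come level with its top. Lay the arbor wrench in its cradle and the grooved test piece, groove up, in the bay with the corner strips. Leave the other rings and offcuts where they are.

Things in the scene. Friction and masses are not known exactly. Their poses are not given: they have to be found in the camera images.
- caddy: Fixed plywood caddy, 300 x 240 mm. Origin: centre of underside; x lengthwise, z up. Floor z 12. Steel peg at (70, 50), 16 thick, 50 tall (top z 62). Wrench cradle along x, centre (0, -65): bearers at |x| 75 to 126, tops z 26, cheeks to z 35 leave 252 x 62, open between. Test-piece bay, centre (-65, 50), on the floor, 140 x 76, corner strips to z 22. End boards |x| 140, z 54; sides |y| 112, z 20.
- ring_12_mid (a point): Plain turned steel spacer ring for the saw arbor, lying flat: outside diameter 54 mm, bore 32 mm, thickness 12 mm. The point is its centre, half-way up (6 mm above its underside); z is the ring's axis.
- ring_20_mid (a point): Plain turned steel spacer ring for the saw arbor, lying flat: outside diameter 54 mm, bore 32 mm, thickness 20 mm. The point is its centre, half-way up (10 mm above its underside); z is the ring's axis.
- ring_30_mid (a point): Plain turned steel spacer ring for the saw arbor, lying flat: outside diameter 54 mm, bore 32 mm, thickness 30 mm. The point is its centre, half-way up (15 mm above its underside); z is the ring's axis.
- ring_44_mid (a point): Plain turned steel spacer ring for the saw arbor, lying flat: outside diameter 54 mm, bore 32 mm, thickness 44 mm. The point is its centre, half-way up (22 mm above its underside); z is the ring's axis.
- wrench_mid (a point): Flat steel arbor wrench, 229 mm long, 8 mm thick, lying flat; shank 18 to 20 mm wide, one head 44 mm wide (at +y), the other end 30 mm wide (at -y). The point is half-way along and 4 mm above its underside; y runs along the wrench, x across it, z up. It is well gripped across the shank at this point, and may lie in its cradle either way round.
- offcut_dado_mid (a point): Test piece: light wooden offcut 56 x 120 x 30 mm with a groove (26 mm wide, 12 mm deep) cut across the middle of its top. The point is its centre, 15 mm above its underside; y along its 120 mm length, x across its 56 mm width, z up out of the grooved face.
- offcut_mitre_mid (a point): Wooden offcut without a groove, 40 x 139 x 32 mm, one end cut at an angle. The point is its centre, 16 mm above its underside; y along its length, z up.
- offcut_block_mid (a point): Plain wooden offcut without a groove, 44 x 90 x 35 mm. The point is its centre, 17.5 mm above its underside; y along its length, z up.
Mind the look-alikes: they are no part of the job. What is shaped like the part that bears offcut_dado_mid but purple is not meant.

How it is judged:
By the outcome, as a careful person would: the job done as asked, in the order asked, and still so for the second after the job is handed in, with the robot touching nothing.
It also fails if it takes over 104 s, if anything falls off the work surface, if the arm or the gripper's body presses on something with over 40 N, if the wrist force passes 120 N, or if a joint passes its speed limit or range.

## Working session

There is one attempt and no reset: what is moved stays moved. The work goes in short steps, Python scripts to look and compute and a tool call to move; the robot and the scene stay as the last step left them, time stands still between calls to the robot, and variables do not carry over. Pictures are saved under pics/ and viewed, at most 14 in all, crops included, and the job is handed in when it is done.

Besides the shell and the picture viewer there is one more tool, called after "Request:" as a command line: name --argument value ..., lists and objects as JSON in quotes. move_arm: Moves the arm, as the interface text tells. Its arguments: {"type":"object","properties":{"motion":{"type":"array","items":{"type":"array"}},"squeeze":{"type":"number"}},"required":["motion"]}

```bash
mkdir -p pics; cat > h.py <<'E'
import numpy as np, cv2
from rig import env,get_image,search_frame,place_of
def ray(im,uv):
    f=im["img"].shape[0]/2/np.tan(np.radians(im["vfov"])/2); M=np.array(im["cam_to_world"])
    d=M[:3,:3]@np.array([(uv[0]-im["cx"])/f,-(uv[1]-im["cy"])/f,-1]); return M[:3,3],d
def at(im,uv,z):
    o,d=ray(im,uv); return o+d*(z-o[2])/d[2]
def px(im,p):
    f=im["img"].shape[0]/2/np.tan(np.radians(im["vfov"])/2); M=np.array(im["cam_to_world"])
    c=M[:3,:3].T@(np.array(p,float)-M[:3,3]); return np.array([im["cx"]+f*c[0]/-c[2],im["cy"]-f*c[1]/-c[2]])
E
python3 - <<'E'
from h import *
Z=dict(caddy=0,ring_12_mid=6,ring_20_mid=10,ring_30_mid=15,ring_44_mid=22,wrench_mid=4,offcut_dado_mid=15,offcut_mitre_mid=16,offcut_block_mid=17.5)
print(env.get_obs())
for c in("top","side"):
    im=get_image(c); cv2.imwrite(f"pics/{c}0.png",im["img"])
    print(c,{k:(np.round(v,3).tolist() if k=="cam_to_world" else v) for k,v in im.items() if k!="img"})
    for n,z in Z.items():
        for r in place_of(n,c)[:3]: print(n,round(r["score"],2),np.round(r["uv"],1),np.round(at(im,r["uv"],z),1))
E
```

```text
{'clock': 0.0, 'joint_pos': array([ 6.68358626e+01,  2.83131220e+01,  7.71275843e+01, -8.07506243e-04,
        7.46269770e+01, -5.47232354e+00]), 'qvel': array([-0.03630015,  0.02650651, -0.1168576 ,  0.04940386,  0.08723285,
       -0.00306476]), 'effort': array([ 9.55779360e-04, -8.78800607e+01, -3.81850219e+01,  7.04904925e-02,
        5.31842792e-02, -9.80792697e-05]), 'ee_pos': array([189.79489399, 595.09172799, 213.35470181]), 'orientation': array([-1.79932551e+02, -5.67979765e-03,  1.62308397e+02]), 'wrist_force': array([-0.97913531,  0.65887498, -0.68452692]), 'torque': array([-0.02252091, -0.0117388 , -0.03825973]), 'finger_force': 0.0, 'gripper_width': 91.26349484160228}
top {'vfov': 46.71009499496017, 'cx': 329.5398336034314, 'cy': 199.53834559559107, 'cam_to_world': [[0.006, 0.984, -0.177, 279.843], [-1.0, 0.006, 0.002, 112.743], [0.003, 0.177, 0.984, 1371.19], [0.0, 0.0, 0.0, 1.0]]}
caddy 0.91 [455.  202.7] [ 519.5 -267.     0. ]
ring_12_mid 0.57 [311.2 154. ] [666.3 167.1   6. ]
ring_20_mid 0.54 [302.8 231.3] [429.2 188.6  10. ]
ring_30_mid 0.58 [369.7 184.4] [570.8  -9
[... 381 characters left out ...]
251937983, 'cy': 196.67710193857286, 'cam_to_world': [[0.993, 0.062, -0.1, 411.535], [-0.115, 0.369, -0.922, -959.904], [-0.02, 0.927, 0.374, 490.525], [0.0, 0.0, 0.0, 1.0]]}
caddy 0.94 [329.5 283.7] [ 511.1 -267.8    0. ]
ring_12_mid 0.6 [358.6 202.5] [672.8 161.8   6. ]
ring_30_mid 0.62 [335.5 226.3] [565.6 -18.3  15. ]
ring_44_mid 0.28 [333.7 190.4] [602.5 245.   22. ]
wrench_mid 0.55 [280.  182.4] [418.9 411.4   4. ]
offcut_dado_mid 0.93 [328.1 210.1] [561.1  96.7  15. ]
offcut_dado_mid 0.7 [264.9 167.9] [359.8 575.   15. ]
offcut_mitre_mid 0.69 [375.5 213.6] [698.8  45.7  16. ]
offcut_mitre_mid 0.3 [358.4 204.2] [663.7 125.   16. ]
offcut_block_mid 0.51 [332.1 187.4] [603.4 287.3  17.5]
```

View pics/top0.png

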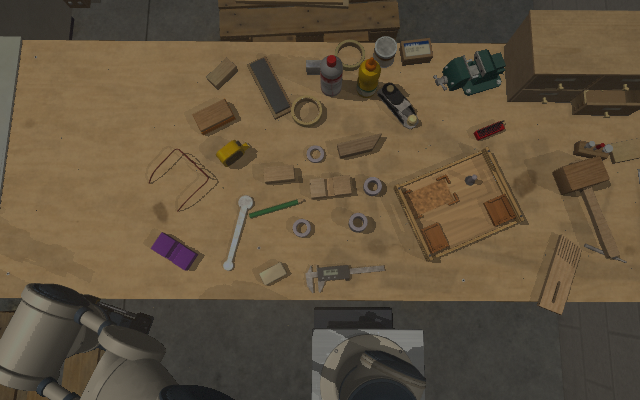

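View pics/side0.png

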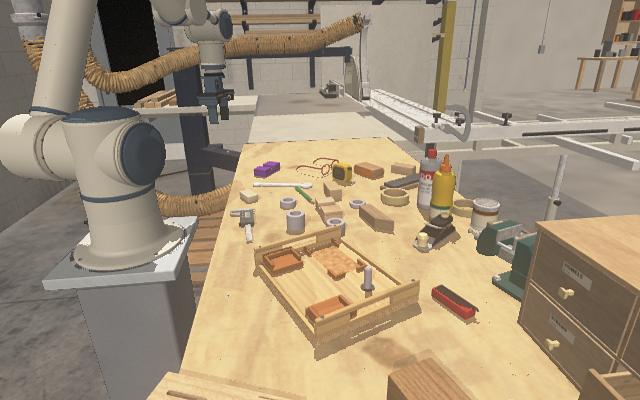

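```bash
python3 - <<'E'
import cv2,numpy as np
t=cv2.imread("pics/top0.png");s=cv2.imread("pics/side0.png")
a=cv2.resize(t[130:270,285:535],None,fx=3.2,fy=3.2,interpolation=cv2.INTER_CUBIC)
b=cv2.resize(s[170:260,240:415],None,fx=4.5,fy=4.5,interpolation=cv2.INTER_CUBIC)
c=cv2.resize(s[220:350,245:425],None,fx=4.4,fy=4.4,interpolation=cv2.INTER_CUBIC)
for n,i in zip("abc",(a,b,c)): cv2.imwrite(f"pics/c_{n}.png",i)
E
```

```text
(no output)
```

View pics/c_a.png

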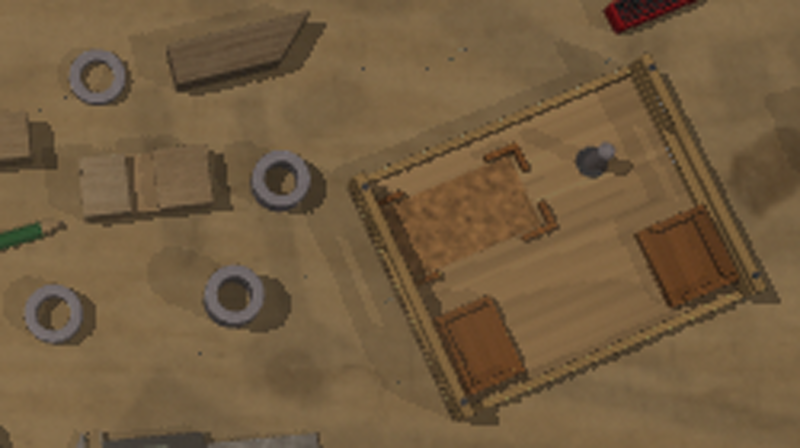

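View pics/c_b.png

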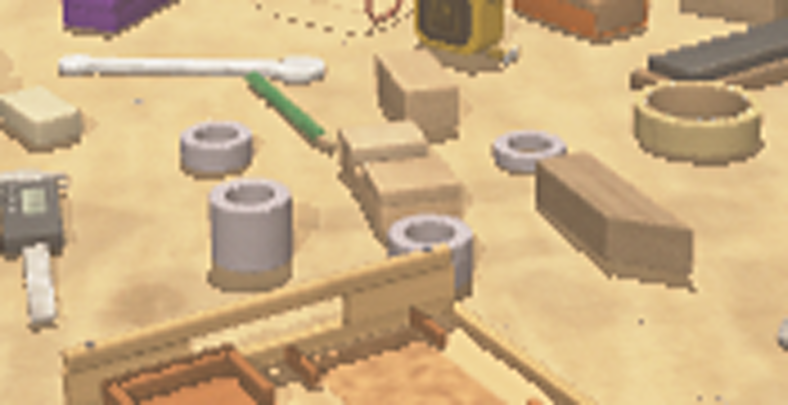

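View pics/c_c.png

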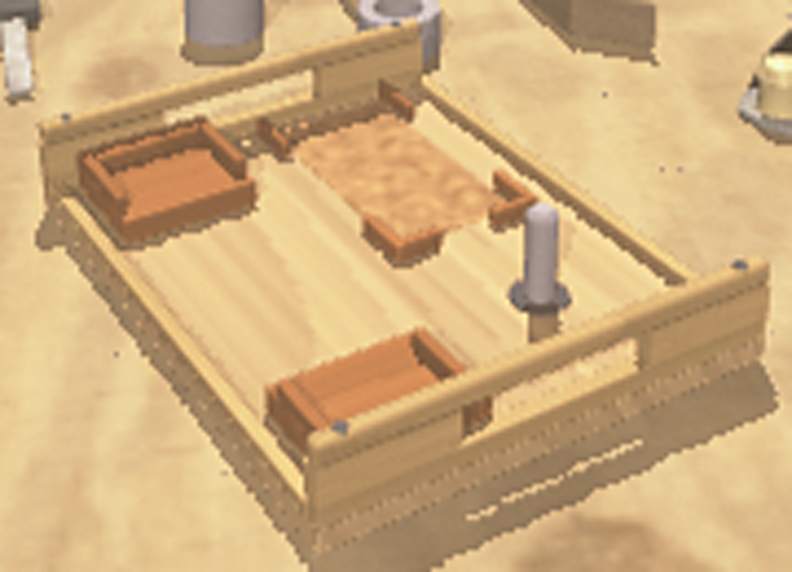

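```bash
cat > m.py <<'E'
from h import *
from scipy.optimize import least_squares
T=get_image("top");S=get_image("side")
A=lambda u,v:(285+u/3.2,130+v/3.2)
B=lambda u,v:(240+u/4.5,170+v/4.5)
C=lambda u,v:(245+u/4.4,220+v/4.4)
for n,a,b,z in [("r20",A(54,313),B(216,137),20),("r30",A(281,180),B(431,234),30),("r44",A(234,295),B(251,197),44),("r12",A(98,77),B(530,149),12)]:
    print(n,np.round(at(T,a,z),1),np.round(at(S,b,z),1))
print("pegtop",at(T,A(606,150),60).round(1),at(S,C(541,210),60).round(1),"base",at(T,A(592,163),13).round(1),at(S,C(541,296),13).round(1))
top=[((70,50,60),A(606,150)),((70,50,13),A(592,163)),((145,118,54),A(648,62)),((145,-118,54),A(757,287)),((-145,118,54),A(357,184)),((-145,-118,54),A(465,411))]
sid=[((70,50,60),C(541,210)),((70,50,13),C(541,296)),((145,-113,54),C(340,428)),((145,113,54),C(740,266)),((-145,-113,54),C(65,117)),((-145,113,54),C(395,22))]
def res(p,L,im):
    c,s=np.cos(p[2]),np.sin(p[2])
    return np.concatenate([px(im,(p[0]+c*q[0]-s*q[1],p[1]+s*q[0]+c*q[1],q[2]))-uv for q,uv in L])
for L,im in((top,T),(sid,S)):
    r=least_squares(res,[515,-265,-1.17],args=(L,im)); print(r.x[:2].round(1),np.degrees(r.x[2]).round(2),r.fun.round(1))
# wrench segmentation & dado
g=T["img"][185:285,205:270].astype(int); m=(g.min(2)>115).astype(np.uint8)
n,l,st,ce=cv2.connectedComponentsWithStats(m); k=1+np.argmax(st[1:,4]); ys,xs=np.where(l==k)
(c,wh,an)=cv2.minAreaRect(np.c_[xs,ys].astype(np.float32)); bp=cv2.boxPoints((c,wh,an))+[205,185]
print("wrench",wh,[at(T,q,8).round(1).tolist() for q in bp],at(T,bp.mean(0),8).round(1), bp.mean(0))
im=cv2.resize(T["img"][165:285,205:365],None,fx=5,fy=5,interpolation=cv2.INTER_CUBIC);cv2.imwrite("pics/d.png",im)
E
python3 m.py
```

```text
r20 [438.4 190.9  20. ] [440.3 184.2  20. ]
r30 [562.1 -17.4  30. ] [565.9 -21.4  30. ]
r44 [452.9  27.5  44. ] [456.5  21.5  44. ]
r12 [664.5 153.4  12. ] [665.8 143.3  12. ]
pegtop [ 585.6 -309.9   60. ] [ 586.5 -308.2   60. ] base [ 583.9 -311.2   13. ] [ 587.3 -310.7   13. ]
[ 509.9 -264.4] -66.9 [-0.2  0.7 -0.7  0.2 -1.2 -1.6  1.1  1.3  0.2 -2.6  0.7  1.9]
[ 513.8 -263.2] -66.09 [ 0.5 -0.4 -0.2 -1.  -2.1  0.9  3.3 -2.4 -3.3  0.9  2.1 -0.6]
wrench (12.847273826599121, 76.38152313232422) [[319.8, 421.6, 8.0], [539.9, 377.3, 8.0], [530.8, 339.6, 8.0], [311.2, 384.9, 8.0]] [423.9 381.1   8. ] [237.55165863 232.75886583]
```

View pics/d.png

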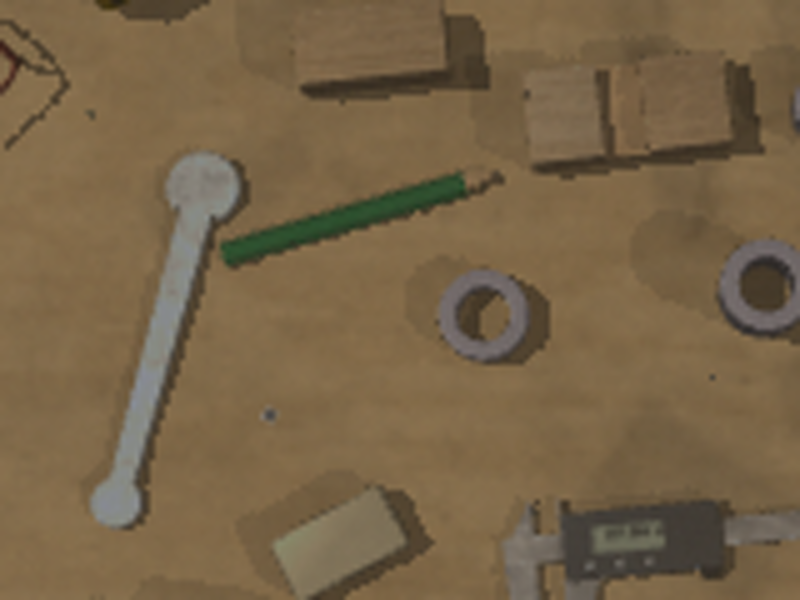

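```bash
cat > p.py <<'E'
import sys,json
from h import *
def plan(*ts):
    o=env.get_obs(); p=o["ee_pos"]; y=o["orientation"][2]
    a=np.radians(y); X=np.array([np.cos(a),np.sin(a),0]);Y=np.array([np.sin(a),-np.cos(a),0])
    print("t",round(o["clock"],2),"p",p.round(1),"rpy",o["orientation"].round(1),"w",round(o["gripper_width"],1),"F",o["wrist_force"].round(1))
    for t in ts:
        d=np.array(t[:3])-p; w=-((t[3]-y+180)%360-180)
        print(t,"->",[round(float(v),3) for v in (d@X/600,d@Y/600,-d[2]/600)],round(float(np.radians(w)/.5),3))
if __name__=="__main__": plan(*json.loads(sys.argv[1]))
E
python3 p.py '[[438.4,190.9,120,134],[438.4,190.9,4,134]]'
python3 - <<'E'
from h import *
T=get_image("top");D=lambda u,v:(205+u/5,165+v/5)
q=np.array([at(T,D(*c),30) for c in((527,70),(727,52),(733,145),(533,160))]);print(q.round(1),q.mean(0).round(1))
d=q[1]+q[2]-q[0]-q[3];print(np.degrees(np.arctan2(d[1],d[0])))
E
```

```text
t 1.1 p [189.9 595.4 213.9] rpy [-180.    -0.   162.3] w 91.4 F [ 0.1 -0.1  0.6]
[438.4, 190.9, 120, 134] -> [-0.599, -0.516, 0.157] 0.988
[438.4, 190.9, 4, 134] -> [-0.599, -0.516, 0.35] 0.988
[[582.8 167.5  30. ]
 [594.6  48.8  30. ]
 [538.3  45.4  30. ]
 [528.5 163.2  30. ]] [561.1 106.2  30. ]
-84.79883148807724
```

Request:
move_arm --motion '[[1, [-0.599, -0.516, 0.1], 0.98], [1, [-0.599, -0.516, 0.15], 0.98], [1, [-0.599, -0.516, 0.15], 0.98], [1, [-0.599, -0.516, 0.15], 0.98], [1, [-0.599, -0.516, 0.15], 0.98], [1, [-0.599, -0.516, 0.15], 0.98], [1, [-0.599, -0.516, 0.15], 0.98], [1, [-0.599, -0.516, 0.15], 0.98], [1, [-0.599, -0.516, 0.15], 0.98], [1, [-0.599, -0.516, 0.15], 0.98]]'

```text
clock: 2.4
ee_pos: [438.2, 191.4, 124.0]
orientation: [180.0, -0.0, 134.2]
wrist_force: [0.1, 0.2, -0.2]
gripper_width: 91.1
finger_force: 0.0
```

```bash
python3 p.py '[[438.4,190.9,120,134],[438.4,190.9,4,134]]'
python3 - <<'E'
from h import *
t=get_image("top");s=get_image("side")
a=cv2.resize(t["img"][160:285,240:390],(600,500),interpolation=cv2.INTER_CUBIC)
b=cv2.resize(s["img"][120:245,220:370],(600,500),interpolation=cv2.INTER_CUBIC)
cv2.imwrite("pics/e.png",cv2.resize(np.hstack([a,b]),(800,333)))
E
```

```text
t 2.4 p [438.2 191.4 124. ] rpy [180.   -0.  134.2] w 91.1 F [ 0.1  0.2 -0.2]
[438.4, 190.9, 120, 134] -> [-0.001, -0.0, 0.007] 0.007
[438.4, 190.9, 4, 134] -> [-0.001, -0.0, 0.2] 0.007
```

View pics/e.png

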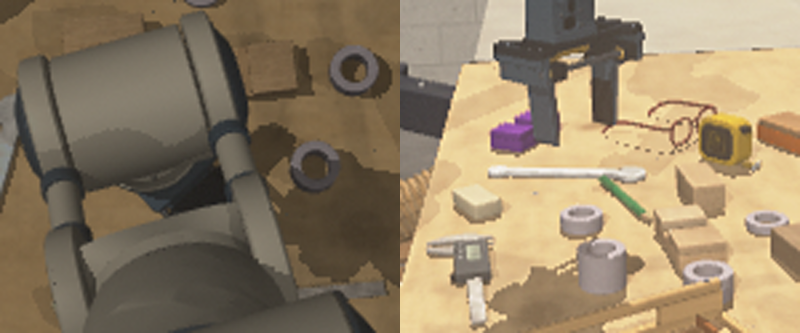

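Request:
move_arm --motion '[[1, [0, 0, 0.1], 0], [1, [0, 0, 0.17], 0], [1, [0, 0, 0.2], 0], [1, [0, 0, 0.2], 0], [0, [0, 0, 0.2], 0], [-0.3, [0, 0, 0.2], 0], [-0.3, [0, 0, 0.2], 0], [-0.3, [0, 0, 0.2], 0], [-0.3, [0, 0, 0.2], 0], [-0.3, [0, 0, 0.2], 0]]' --squeeze 30

```text
clock: 3.75
ee_pos: [438.7, 191.4, 4.3]
orientation: [180.0, 0.0, 134.2]
wrist_force: [0.3, 1.2, 8.4]
gripper_width: 52.7
finger_force: 30.0
```

Request:
move_arm --motion '[[-0.3, [0, 0, -0.1], 0], [-0.3, [0, 0, -0.23], 0], [-0.3, [0, 0, -0.23], 0], [-0.3, [0, 0, -0.23], 0]]'

```text
clock: 4.25
ee_pos: [438.7, 191.4, 142.8]
orientation: [179.9, 0.1, 134.2]
wrist_force: [-0.0, 1.1, -2.8]
gripper_width: 52.6
finger_force: 30.0
```

```bash
python3 p.py '[[584.3,-309.7,142,113],[584.3,-309.7,17,113]]'
python3 - <<'E'
from h import *
s=get_image("side")
cv2.imwrite("pics/f.png",cv2.resize(s["img"][130:220,235:345],(550,450),interpolation=cv2.INTER_CUBIC))
E
```

```text
t 4.25 p [438.7 191.4 142.8] rpy [1.799e+02 1.000e-01 1.342e+02] w 52.6 F [-0.   1.1 -2.8]
[584.3, -309.7, 142, 113] -> [-0.768, -0.409, 0.001] 0.741
[584.3, -309.7, 17, 113] -> [-0.768, -0.409, 0.21] 0.741
```

View pics/f.png

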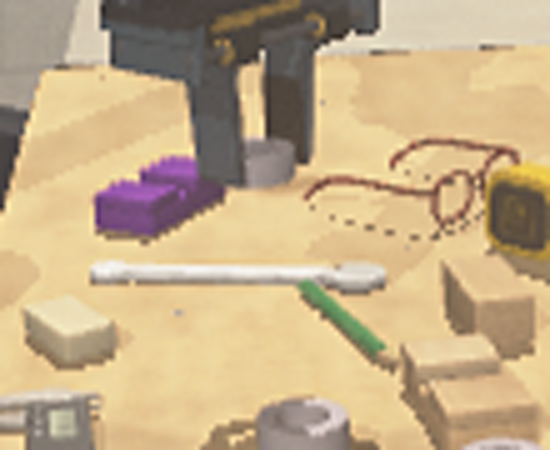

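Request:
move_arm --motion '[[-0.3, [-0.768, -0.409, 0], 0.74], [-0.3, [-0.768, -0.409, 0], 0.74], [-0.3, [-0.768, -0.409, 0], 0.74], [-0.3, [-0.768, -0.409, 0], 0.74], [-0.3, [-0.768, -0.409, 0], 0.74], [-0.3, [-0.768, -0.409, 0], 0.74], [-0.3, [-0.768, -0.409, 0], 0.74], [-0.3, [-0.768, -0.409, 0], 0.74], [-0.3, [-0.768, -0.409, 0], 0.74], [-0.3, [-0.768, -0.409, 0], 0.74]]'

```text
clock: 5.55
ee_pos: [583.1, -311.3, 139.3]
orientation: [-179.9, -0.1, 112.9]
wrist_force: [0.4, 0.1, -2.8]
gripper_width: 52.8
finger_force: 30.0
```

```bash
python3 p.py '[[584.3,-309.7,142,113],[584.3,-309.7,75,113],[584.3,-309.7,17,113]]'
cat > v.py <<'E'
from h import *
import sys
def view(name,cx,h=20,b=4.3,crop=None):
    # overlay: ring expected in grip (green), peg (red)
    s=get_image("side"); o=env.get_obs(); p=o["ee_pos"]; im=s["img"]; u0,v0,w,hh=crop; k=5
    im=cv2.resize(im[v0:v0+hh,u0:u0+w],None,fx=k,fy=k,interpolation=cv2.INTER_CUBIC)
    t=np.linspace(0,6.28,60)
    def dr(c,r,z,col):
        q=[((px(s,(c[0]+r*np.cos(a),c[1]+r*np.sin(a),z))-[u0,v0]+.5)*k) for a in t]
        cv2.polylines(im,[np.int32(q)],True,col,1)
    if h: dr(p,27,p[2]-b,(0,255,0)); dr(p,27,p[2]-b+h,(0,255,0))
    dr(cx,8,12,(0,0,255)); dr(cx,8,60,(0,0,255))
    cv2.imwrite(name,im)
E
python3 -c "
from v import *
view('pics/g.png',(584.3,-309.7),crop=(300,160,140,120))"
```

```text
t 5.55 p [ 583.1 -311.3  139.3] rpy [-1.799e+02 -1.000e-01  1.129e+02] w 52.8 F [ 0.4  0.1 -2.8]
[584.3, -309.7, 142, 113] -> [0.002, 0.003, -0.005] -0.003
[584.3, -309.7, 75, 113] -> [0.002, 0.003, 0.107] -0.003
[584.3, -309.7, 17, 113] -> [0.002, 0.003, 0.204] -0.003
```

View pics/g.png

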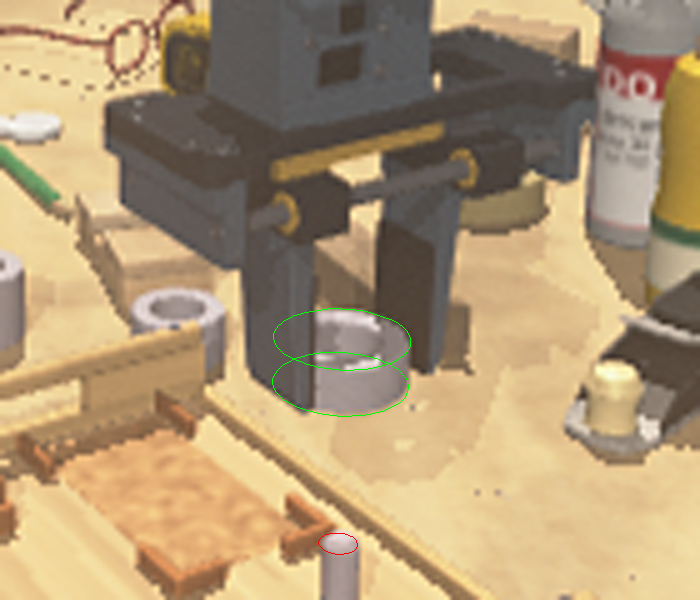

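Request:
move_arm --motion '[[-0.3, [0.002, 0.003, 0.06], 0], [-0.3, [0.002, 0.003, 0.1], 0], [-0.3, [0.002, 0.003, 0.125], 0], [-0.3, [0.002, 0.003, 0.15], 0], [-0.3, [0.002, 0.003, 0.175], 0], [-0.3, [0.002, 0.003, 0.195], 0], [-0.3, [0.002, 0.003, 0.203], 0], [-0.3, [0.002, 0.003, 0.203], 0], [-0.3, [0.002, 0.003, 0.203], 0]]'

```text
clock: 6.72
ee_pos: [585.3, -308.5, 20.6]
orientation: [180.0, 0.0, 113.0]
wrist_force: [-0.2, 0.5, -3.4]
gripper_width: 52.3
finger_force: 30.0
```

Request:
move_arm --motion '[[-0.3, [0, 0, 0.006], 0], [-0.3, [0, 0, 0.006], 0], [0.5, [0, 0, 0.006], 0], [0.5, [0, 0, 0.006], 0], [0.5, [0, 0, 0.006], 0], [0.5, [0, 0, -0.05], 0], [0.5, [0, 0, -0.14], 0], [0.5, [0, 0, -0.2], 0], [0.5, [0, 0, -0.2], 0]]'

```text
clock: 7.85
ee_pos: [586.5, -309.2, 143.4]
orientation: [179.8, 0.3, 113.0]
wrist_force: [-0.8, 0.6, -0.4]
gripper_width: 68.3
finger_force: 0.0
```

```bash
python3 p.py '[[562.1,-17.4,139,100],[562.1,-17.4,4,100]]'
python3 - <<'E'
from h import *
s=get_image("side")
cv2.imwrite("pics/i.png",cv2.resize(s["img"][225:325,310:430],(600,500),interpolation=cv2.INTER_CUBIC))
E
```

```text
t 7.85 p [ 586.5 -309.2  143.4] rpy [179.8   0.3 113. ] w 68.3 F [-0.8  0.6 -0.4]
[562.1, -17.4, 139, 100] -> [0.464, 0.153, 0.007] 0.455
[562.1, -17.4, 4, 100] -> [0.464, 0.153, 0.232] 0.455
```

View pics/i.png

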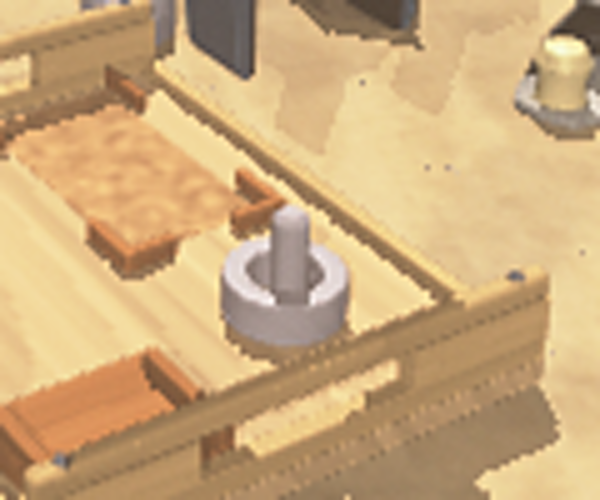

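Request:
move_arm --motion '[[1, [0.464, 0.153, 0], 0.45], [1, [0.464, 0.153, 0], 0.45], [1, [0.464, 0.153, 0], 0.45], [1, [0.464, 0.153, 0], 0.45], [1, [0.464, 0.153, 0], 0.45], [1, [0.464, 0.153, 0], 0.45], [1, [0.464, 0.153, 0.06], 0.45], [1, [0.464, 0.153, 0.06], 0.45], [1, [0.464, 0.153, 0.06], 0.45]]'

```text
clock: 9.02
ee_pos: [560.7, -16.7, 104.4]
orientation: [-180.0, -0.0, 100.1]
wrist_force: [-0.4, -0.5, 1.0]
gripper_width: 91.3
finger_force: 0.0
```

```bash
python3 p.py '[[562.8,-18,139,100],[562.8,-18,4,100]]'
```

```text
t 9.03 p [560.7 -16.7 104.4] rpy [-180.    -0.   100.1] w 91.3 F [-0.4 -0.5  1. ]
[562.8, -18, 139, 100] -> [-0.003, 0.003, -0.058] 0.004
[562.8, -18, 4, 100] -> [-0.003, 0.003, 0.167] 0.004
```

Request:
move_arm --motion '[[1, [-0.003, 0.003, 0.08], 0], [1, [-0.003, 0.003, 0.14], 0], [1, [-0.003, 0.003, 0.167], 0], [1, [-0.003, 0.003, 0.167], 0], [-0.3, [-0.003, 0.003, 0.167], 0], [-0.3, [-0.003, 0.003, 0.167], 0], [-0.3, [-0.003, 0.003, 0.167], 0], [-0.3, [-0.003, 0.003, 0.167], 0], [-0.3, [-0.003, 0.003, 0.167], 0]]'

```text
clock: 10.15
ee_pos: [563.1, -17.6, 4.3]
orientation: [179.9, 0.0, 100.1]
wrist_force: [-0.5, 0.2, 6.0]
gripper_width: 52.9
finger_force: 30.0
```

Request:
move_arm --motion '[[-0.3, [0, 0, -0.1], 0], [-0.3, [0, 0, -0.23], 0], [-0.3, [0, 0, -0.23], 0], [-0.3, [0, 0, -0.23], 0]]'

```text
clock: 10.65
ee_pos: [562.7, -17.6, 142.1]
orientation: [179.9, 0.0, 100.1]
wrist_force: [-0.4, -0.5, -2.9]
gripper_width: 52.8
finger_force: 30.0
```

```bash
python3 p.py '[[584.8,-309.7,142,113]]'
```

```text
t 10.65 p [562.7 -17.6 142.1] rpy [179.9   0.  100.1] w 52.8 F [-0.4 -0.5 -2.9]
[584.8, -309.7, 142, 113] -> [-0.486, -0.05, 0.0] -0.449
```

Request:
move_arm --motion '[[-0.3, [-0.486, -0.05, 0], -0.45], [-0.3, [-0.486, -0.05, 0], -0.45], [-0.3, [-0.486, -0.05, 0], -0.45], [-0.3, [-0.486, -0.05, 0], -0.45], [-0.3, [-0.486, -0.05, 0], -0.45], [-0.3, [-0.486, -0.05, 0], -0.45], [-0.3, [-0.486, -0.05, 0], -0.45], [-0.3, [-0.486, -0.05, 0], -0.45]]'

```text
clock: 11.65
ee_pos: [584.1, -308.5, 140.8]
orientation: [-179.9, -0.1, 113.1]
wrist_force: [-0.1, -0.2, -4.4]
gripper_width: 53.4
finger_force: 30.0
```

```bash
python3 p.py '[[584.8,-309.7,142,113],[584.8,-309.7,37,113]]'
python3 -c "
from v import *
view('pics/j.png',(584.3,-309.7),h=30,crop=(300,160,140,120))"
```

```text
t 11.65 p [ 584.1 -308.5  140.8] rpy [-1.799e+02 -1.000e-01  1.131e+02] w 53.4 F [-0.1 -0.2 -4.4]
[584.8, -309.7, 142, 113] -> [-0.002, 0.0, -0.002] 0.003
[584.8, -309.7, 37, 113] -> [-0.002, 0.0, 0.173] 0.003
```

View pics/j.png

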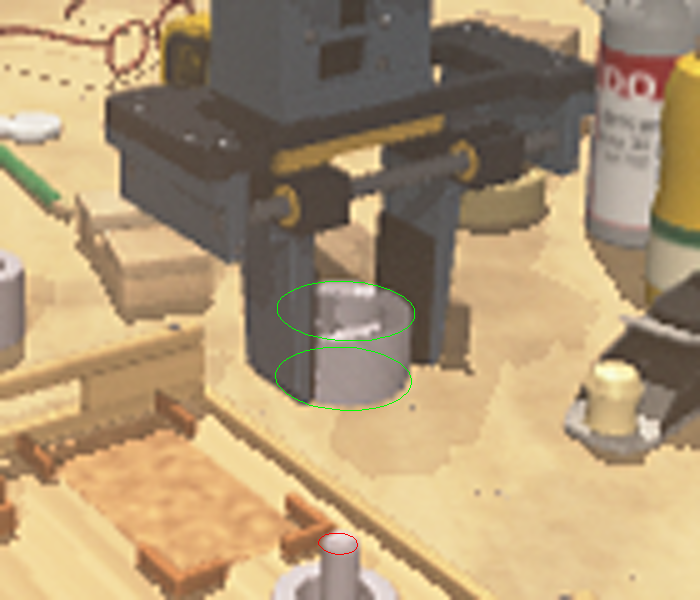

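Request:
move_arm --motion '[[-0.3, [-0.002, 0, 0.06], 0], [-0.3, [-0.002, 0, 0.1], 0], [-0.3, [-0.002, 0, 0.125], 0], [-0.3, [-0.002, 0, 0.15], 0], [-0.3, [-0.002, 0, 0.168], 0], [-0.3, [-0.002, 0, 0.172], 0], [-0.3, [-0.002, 0, 0.172], 0], [-0.3, [-0.002, 0, 0.172], 0]]'

```text
clock: 12.7
ee_pos: [585.3, -311.3, 39.3]
orientation: [180.0, 0.0, 113.0]
wrist_force: [0.2, 0.2, -3.3]
gripper_width: 53.1
finger_force: 30.0
```

Request:
move_arm --motion '[[-0.3, [0, 0, 0.004], 0], [-0.3, [0, 0, 0.004], 0], [0.5, [0, 0, 0.004], 0], [0.5, [0, 0, 0.004], 0], [0.5, [0, 0, 0.004], 0], [0.5, [0, 0, -0.05], 0], [0.5, [0, 0, -0.14], 0], [0.5, [0, 0, -0.22], -0.3], [0.5, [0, 0, -0.22], -0.6], [0.5, [0, 0, -0.22], -0.92]]'

```text
clock: 13.95
ee_pos: [585.2, -311.2, 171.6]
orientation: [180.0, 0.1, 139.7]
wrist_force: [0.4, -1.1, -0.2]
gripper_width: 68.3
finger_force: 0.0
```

```bash
python3 p.py '[[423.9,381.1,160,168.5]]'
```

```text
t 13.95 p [ 585.2 -311.2  171.6] rpy [1.800e+02 1.000e-01 1.397e+02] w 68.3 F [ 0.4 -1.1 -0.2]
[423.9, 381.1, 160, 168.5] -> [0.951, 0.706, 0.019] -1.006
```

Request:
move_arm --motion '[[0.5, [0.951, 0.706, 0.02], -0.9], [0.5, [0.951, 0.706, 0.02], -0.99], [0.5, [0.951, 0.706, 0.02], -0.99], [0.5, [0.951, 0.706, 0.02], -0.99], [0.5, [0.951, 0.706, 0.02], -0.99], [0.5, [0.951, 0.706, 0.02], -0.99], [0.5, [0.951, 0.706, 0.02], -0.99], [0.5, [0.951, 0.706, 0.02], -0.99], [0.5, [0.951, 0.706, 0.02], -0.99], [0.5, [0.951, 0.706, 0.02], -0.99]]'

```text
clock: 15.2
ee_pos: [445.9, 300.4, 160.4]
orientation: [180.0, 0.0, 167.8]
wrist_force: [1.0, -0.6, 0.5]
gripper_width: 68.3
finger_force: 0.0
```

```bash
python3 p.py '[[423.9,381.1,120,168.5]]'
python3 - <<'E'
from h import *
s=get_image("side");t=get_image("top")
a=cv2.resize(s["img"][225:325,310:430],(480,400),interpolation=cv2.INTER_CUBIC)
b=cv2.resize(t["img"][140:270,390:530],(431,400),interpolation=cv2.INTER_CUBIC)
cv2.imwrite("pics/k.png",cv2.resize(np.hstack([a,b]),(800,351)))
E
```

```text
t 15.2 p [445.9 300.4 160.4] rpy [180.    0.  167.8] w 68.3 F [ 1.  -0.6  0.5]
[423.9, 381.1, 120, 168.5] -> [0.064, 0.124, 0.067] -0.026
```

View pics/k.png

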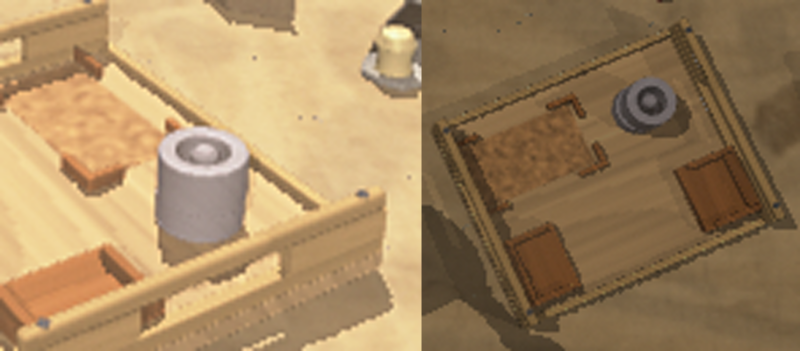

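Request:
move_arm --motion '[[0.5, [0.064, 0.124, 0.06], -0.02], [0.5, [0.064, 0.124, 0.06], -0.02], [0.5, [0.064, 0.124, 0.06], -0.02], [0.5, [0.064, 0.124, 0.15], -0.02], [0.5, [0.064, 0.124, 0.15], -0.02], [0.5, [0.064, 0.124, 0.15], -0.02], [0.5, [0.064, 0.124, 0.15], -0.02]]'

```text
clock: 16.18
ee_pos: [425.8, 379.5, 72.0]
orientation: [179.9, 0.1, 168.3]
wrist_force: [0.2, 0.0, -0.7]
gripper_width: 68.6
finger_force: 0.0
```

```bash
python3 p.py '[[423.9,381.1,2.5,168.5]]'
```

```text
t 16.18 p [425.8 379.5  72. ] rpy [1.799e+02 1.000e-01 1.683e+02] w 68.6 F [ 0.2  0.  -0.7]
[423.9, 381.1, 2.5, 168.5] -> [0.004, 0.002, 0.116] -0.007
```

Request:
move_arm --motion '[[0.5, [0.004, 0.002, 0.08], 0], [0.5, [0.004, 0.002, 0.105], 0], [0.5, [0.004, 0.002, 0.115], 0], [0.5, [0.004, 0.002, 0.115], 0], [-0.7, [0.004, 0.002, 0.115], 0], [-0.7, [0.004, 0.002, 0.115], 0], [-0.7, [0.004, 0.002, 0.115], 0], [-0.7, [0.004, 0.002, 0.115], 0], [-0.7, [0.004, 0.002, 0.115], 0], [-0.7, [0.004, 0.002, 0.115], 0]]' --squeeze 45

```text
clock: 17.42
ee_pos: [422.8, 381.0, 1.2]
orientation: [180.0, 0.0, 168.3]
wrist_force: [0.8, 1.8, 2.0]
gripper_width: 16.9
finger_force: 45.0
```

Request:
move_arm --motion '[[-0.7, [0, 0, -0.05], 0], [-0.7, [0, 0, -0.15], 0], [-0.7, [0, 0, -0.25], 0], [-0.7, [0, 0, -0.25], 0], [-0.7, [0, 0, -0.25], 0]]'

```text
clock: 18.05
ee_pos: [422.2, 380.5, 150.5]
orientation: [-180.0, -0.0, 168.3]
wrist_force: [-0.4, -0.9, -3.0]
gripper_width: 16.6
finger_force: 45.0
```

```bash
python3 p.py '[[450.1,-289.9,150,113.1]]'
```

```text
t 18.05 p [422.2 380.5 150.5] rpy [-180.    -0.   168.3] w 16.6 F [-0.4 -0.9 -3. ]
[450.1, -289.9, 150, 113.1] -> [-0.272, -1.085, 0.001] 1.928
```

Request:
move_arm --motion '[[-0.7, [-0.15, -0.6, 0], 0.96], [-0.7, [-0.15, -0.6, 0], 0.96], [-0.7, [-0.15, -0.6, 0], 0.96], [-0.7, [-0.15, -0.6, 0], 0.96], [-0.7, [-0.15, -0.6, 0], 0.96], [-0.7, [-0.15, -0.6, 0], 0.96], [-0.7, [-0.15, -0.6, 0], 0.96], [-0.7, [-0.15, -0.6, 0], 0.96]]'

```text
clock: 19.05
ee_pos: [437.0, 10.2, 150.0]
orientation: [-179.9, -0.1, 140.8]
wrist_force: [0.2, 1.1, -2.7]
gripper_width: 16.8
finger_force: 45.0
```

```bash
python3 p.py '[[450.1,-289.9,150,113.1]]'
```

```text
t 19.05 p [437.   10.2 150. ] rpy [-1.799e+02 -1.000e-01  1.408e+02] w 16.8 F [ 0.2  1.1 -2.7]
[450.1, -289.9, 150, 113.1] -> [-0.333, -0.374, 0.0] 0.965
```

Request:
move_arm --motion '[[-0.7, [-0.333, -0.374, 0], 0.97], [-0.7, [-0.333, -0.374, 0], 0.97], [-0.7, [-0.333, -0.374, 0], 0.97], [-0.7, [-0.333, -0.374, 0], 0.97], [-0.7, [-0.333, -0.374, 0], 0.97], [-0.7, [-0.333, -0.374, 0], 0.97], [-0.7, [-0.333, -0.374, 0], 0.97], [-0.7, [-0.333, -0.374, 0], 0.97], [-0.7, [-0.333, -0.374, 0], 0.97]]'

```text
clock: 20.18
ee_pos: [451.3, -288.9, 151.2]
orientation: [-180.0, -0.0, 113.1]
wrist_force: [0.4, 0.2, -1.4]
gripper_width: 16.6
finger_force: 45.0
```

```bash
python3 p.py '[[451.5,-289.5,60,113.3],[451.5,-289.5,26,113.3]]'
cat > w.py <<'E'
# overlay of the wrench outline (predicted) and cradle on the side picture
from h import *
s=get_image("side");o=env.get_obs();p=o["ee_pos"];a=np.radians(o["orientation"][2]);k=5;u0,v0=230,190
im=cv2.resize(s["img"][v0:v0+118,u0:u0+155],None,fx=k,fy=k,interpolation=cv2.INTER_CUBIC)
def L(P,col): cv2.polylines(im,[np.int32([(px(s,q)-[u0,v0]+.5)*k for q in P])],True,col,1)
rect=lambda c,a,x,y,z:[(c[0]+np.cos(a)*i*x-np.sin(a)*j*y,c[1]+np.sin(a)*i*x+np.cos(a)*j*y,z) for i,j in((1,1),(1,-1),(-1,-1),(-1,1))]
L(rect(p,a,114.5,22,p[2]+7),(0,255,0))
L(rect((451.5,-289.5),np.radians(-66.7),126,31,35),(0,0,255))
cv2.imwrite("pics/l.png",im)
E
python3 w.py
```

```text
t 20.18 p [ 451.3 -288.9  151.2] rpy [-180.    -0.   113.1] w 16.6 F [ 0.4  0.2 -1.4]
[451.5, -289.5, 60, 113.3] -> [-0.001, -0.0, 0.152] -0.006
[451.5, -289.5, 26, 113.3] -> [-0.001, -0.0, 0.209] -0.006
```

View pics/l.png

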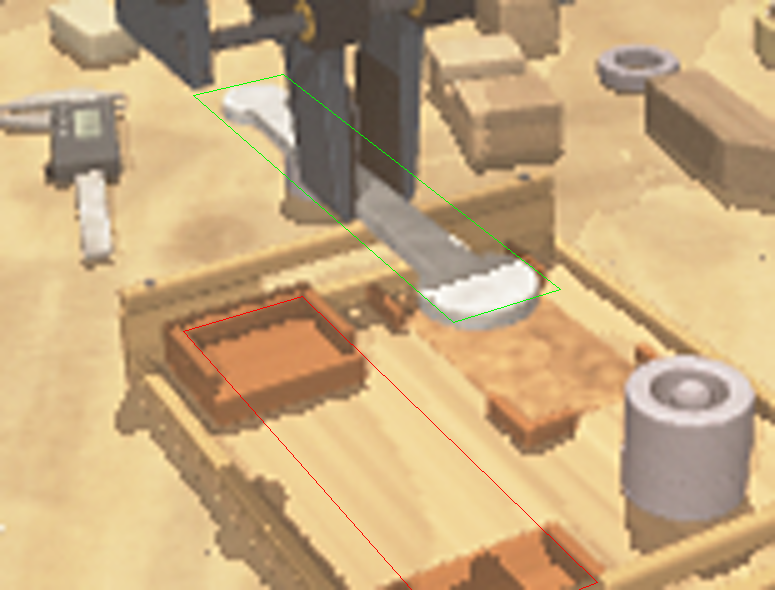

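Request:
move_arm --motion '[[-0.7, [-0.001, 0, 0.08], 0], [-0.7, [-0.001, 0, 0.15], 0], [-0.7, [-0.001, 0, 0.18], 0], [-0.7, [-0.001, 0, 0.2], 0], [-0.7, [-0.001, 0, 0.2], 0], [-0.7, [-0.001, 0, 0.2], 0], [-0.7, [-0.001, 0, 0.2], 0]]'

```text
clock: 21.1
ee_pos: [451.7, -290.9, 31.9]
orientation: [180.0, 0.1, 113.0]
wrist_force: [-0.1, -0.7, -2.5]
gripper_width: 16.6
finger_force: 45.0
```

Request:
move_arm --motion '[[-0.7, [0, 0, 0.006], 0], [-0.7, [0, 0, 0.006], 0], [0, [0, 0, 0.006], 0], [0, [0, 0, 0.006], 0], [0, [0, 0, 0.006], 0], [0, [0, 0, -0.05], 0], [0.6, [0, 0, -0.14], 0], [0.6, [0, 0, -0.2], 0], [0.6, [0, 0, -0.2], 0]]'

```text
clock: 22.22
ee_pos: [452.5, -291.6, 153.8]
orientation: [179.9, 0.3, 113.0]
wrist_force: [-0.0, -0.4, -1.0]
gripper_width: 71.9
finger_force: 0.0
```

```bash
python3 p.py '[[561.1,106.2,150,95.2]]'
```

```text
t 22.23 p [ 452.5 -291.6  153.8] rpy [179.9   0.3 113. ] w 71.9 F [-0.  -0.4 -1. ]
[561.1, 106.2, 150, 95.2] -> [0.539, 0.426, 0.006] 0.623
```

Request:
move_arm --motion '[[0.8, [0.539, 0.426, 0], 0.62], [0.8, [0.539, 0.426, 0], 0.62], [0.8, [0.539, 0.426, 0], 0.62], [0.8, [0.539, 0.426, 0], 0.62], [0.8, [0.539, 0.426, 0], 0.62], [0.8, [0.539, 0.426, 0], 0.62], [0.8, [0.539, 0.426, 0], 0.62], [0.8, [0.539, 0.426, 0.08], 0.62], [0.8, [0.539, 0.426, 0.08], 0.62], [0.8, [0.539, 0.426, 0.08], 0.62]]'

```text
clock: 23.48
ee_pos: [560.0, 106.5, 103.7]
orientation: [-180.0, 0.0, 95.2]
wrist_force: [0.7, 0.4, 0.5]
gripper_width: 81.9
finger_force: 0.0
```

```bash
python3 p.py '[[561.1,106.2,5,95.2]]'
python3 - <<'E'
from h import *
s=get_image("side");t=get_image("top")
for r in place_of("wrench_mid","top")+place_of("wrench_mid","side"): print(r["score"],r["uv"])
print(px(t,(451.5,-289.5,30)),px(s,(451.5,-289.5,30)))
E
```

```text
t 23.48 p [560.  106.5 103.7] rpy [-180.     0.    95.2] w 81.9 F [0.7 0.4 0.5]
[561.1, 106.2, 5, 95.2] -> [-0.001, 0.002, 0.164] 0.001
0.86 [468.2, 221.1]
0.93 [302.8, 278.9]
0.32 [366.5, 273.5]
[466.468302   223.97679525] [303.12107805 280.16840942]
```

Wrench is within a few mm of the cradle centre; take the wooden grooved piece.

Request:
move_arm --motion '[[0.8, [-0.001, 0.002, 0.08], 0], [0.8, [-0.001, 0.002, 0.14], 0], [0.8, [-0.001, 0.002, 0.164], 0], [0.8, [-0.001, 0.002, 0.164], 0], [-0.2, [-0.001, 0.002, 0.164], 0], [-0.2, [-0.001, 0.002, 0.164], 0], [-0.2, [-0.001, 0.002, 0.164], 0], [-0.2, [-0.001, 0.002, 0.164], 0], [-0.2, [-0.001, 0.002, 0.164], 0]]' --squeeze 25

```text
clock: 24.8
ee_pos: [561.7, 106.6, 5.6]
orientation: [179.9, 0.0, 95.3]
wrist_force: [-0.9, -0.5, 8.4]
gripper_width: 56.2
finger_force: 24.7
```

Request:
move_arm --motion '[[-0.2, [0, 0, -0.05], 0], [-0.2, [0, 0, -0.15], 0], [-0.2, [0, 0, -0.23], 0], [-0.2, [0, 0, -0.23], 0], [-0.2, [0, 0, -0.23], 0]]'

```text
clock: 25.42
ee_pos: [560.7, 106.5, 142.3]
orientation: [-180.0, 0.0, 95.3]
wrist_force: [-0.3, -0.4, -2.1]
gripper_width: 56.1
finger_force: 24.7
```

```bash
python3 p.py '[[531.7,-184.7,140,113.2]]'
```

```text
t 25.43 p [560.7 106.5 142.3] rpy [-180.     0.    95.3] w 56.1 F [-0.3 -0.4 -2.1]
[531.7, -184.7, 140, 113.2] -> [-0.479, -0.093, 0.004] -0.626
```

Request:
move_arm --motion '[[-0.2, [-0.479, -0.093, 0], -0.63], [-0.2, [-0.479, -0.093, 0], -0.63], [-0.2, [-0.479, -0.093, 0], -0.63], [-0.2, [-0.479, -0.093, 0], -0.63], [-0.2, [-0.479, -0.093, 0], -0.63], [-0.2, [-0.479, -0.093, 0], -0.63], [-0.2, [-0.479, -0.093, 0.03], -0.63], [-0.2, [-0.479, -0.093, 0.03], -0.63], [-0.2, [-0.479, -0.093, 0.03], -0.63]]'

```text
clock: 26.55
ee_pos: [531.9, -184.1, 124.5]
orientation: [-180.0, -0.1, 113.4]
wrist_force: [0.6, 0.6, -1.3]
gripper_width: 56.0
finger_force: 24.7
```

```bash
python3 p.py '[[531.7,-184.7,18,113.2]]'
python3 - <<'E'
from h import *
s=get_image("side");o=env.get_obs();p=o["ee_pos"];a=np.radians(o["orientation"][2]);k=5;u0,v0=245,185
im=cv2.resize(s["img"][v0:v0+118,u0:u0+155],None,fx=k,fy=k,interpolation=cv2.INTER_CUBIC)
def L(P,col): cv2.polylines(im,[np.int32([(px(s,q)-[u0,v0]+.5)*k for q in P])],True,col,1)
rect=lambda c,a,x,y,z:[(c[0]+np.cos(a)*i*x-np.sin(a)*j*y,c[1]+np.sin(a)*i*x+np.cos(a)*j*y,z) for i,j in((1,1),(1,-1),(-1,-1),(-1,1))]
L(rect(p,a,60,28,p[2]+24.5),(0,255,0));L(rect(p,a,60,28,p[2]-5.5),(0,255,0))
L(rect((531.7,-184.7),np.radians(-66.7),70,38,22),(0,0,255))
cv2.imwrite("pics/n.png",im)
E
```

```text
t 26.55 p [ 531.9 -184.1  124.5] rpy [-1.800e+02 -1.000e-01  1.134e+02] w 56.0 F [ 0.6  0.6 -1.3]
[531.7, -184.7, 18, 113.2] -> [-0.001, -0.001, 0.178] 0.006
```

View pics/n.png

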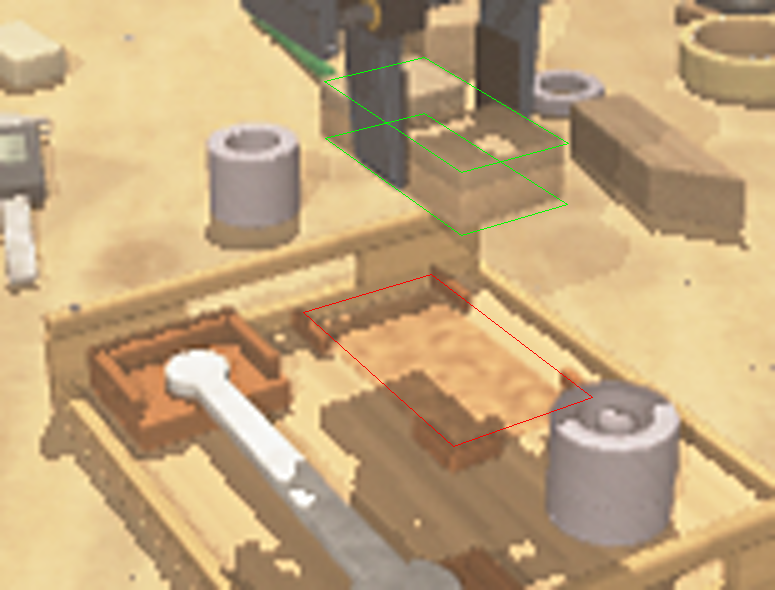

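Request:
move_arm --motion '[[-0.2, [-0.001, -0.001, 0.08], 0], [-0.2, [-0.001, -0.001, 0.12], 0], [-0.2, [-0.001, -0.001, 0.145], 0], [-0.2, [-0.001, -0.001, 0.165], 0], [-0.2, [-0.001, -0.001, 0.172], 0], [-0.2, [-0.001, -0.001, 0.172], 0], [-0.2, [-0.001, -0.001, 0.172], 0]]'

```text
clock: 27.48
ee_pos: [532.1, -185.7, 22.1]
orientation: [180.0, 0.0, 113.3]
wrist_force: [-0.3, -0.0, -1.8]
gripper_width: 56.1
finger_force: 24.7
```

Request:
move_arm --motion '[[-0.2, [0, 0, 0.006], 0], [-0.2, [0, 0, 0.007], 0], [0.45, [0, 0, 0.007], 0], [0.45, [0, 0, 0.007], 0], [0.45, [0, 0, 0.007], 0], [0.45, [0, 0, -0.05], 0], [0.45, [0, 0, -0.14], 0], [0.45, [0, 0, -0.25], 0], [0.45, [0, 0, -0.3], 0], [0.45, [0, 0, -0.3], 0]]'

```text
clock: 28.72
ee_pos: [533.0, -186.2, 204.3]
orientation: [179.8, 0.2, 113.3]
wrist_force: [-0.6, -0.1, -0.7]
gripper_width: 65.9
finger_force: 0.0
```

Request:
move_arm --motion '[[0.45, [0.4, 0, -0.03], 0], [0.45, [0.5, 0, -0.03], 0], [0.45, [0.5, 0, -0.03], 0], [0.45, [0.5, 0, -0.03], 0], [0.45, [0.5, 0, -0.03], 0], [0.45, [0.5, 0, -0.03], 0], [0.45, [0.5, 0, -0.03], 0]]'

```text
clock: 29.6
ee_pos: [413.0, 89.7, 219.0]
orientation: [-180.0, -0.0, 113.4]
wrist_force: [0.2, -0.3, 0.6]
gripper_width: 66.6
finger_force: 0.0
```

```bash
python3 - <<'E'
from h import *
s=get_image("side");t=get_image("top")
a=cv2.resize(s["img"][215:340,245:420],(440,314),interpolation=cv2.INTER_CUBIC)
b=cv2.resize(t["img"][140:270,390:530],(338,314),interpolation=cv2.INTER_CUBIC)
cv2.imwrite("pics/o.png",np.hstack([a,b]))
E
python3 - <<'E'
from h import *
for c in("side","top"):
    im=get_image(c)
    for n,p in (("wrench_mid",(451.5,-289.5,30)),("offcut_dado_mid",(531.7,-184.7,27)),("ring_30_mid",(585,-310,47))):
        print(c,n,px(im,p).round(1),[(round(r["score"],2),np.round(r["uv"],1).tolist()) for r in place_of(n,c)])
E
```

```text
side wrench_mid [303.1 280.2] [(0.86, [303.2, 279.1]), (0.38, [364.2, 283.4])]
side offcut_dado_mid [332.8 253.4] [(0.8, [330.9, 254.8]), (0.59, [266.9, 167.8])]
side ring_30_mid [367.3 273.6] [(0.81, [368.0, 273.1])]
top wrench_mid [466.5 224. ] [(0.67, [470.2, 220.3])]
top offcut_dado_mid [429.5 196.9] [(0.95, [174.6, 247.1]), (0.61, [424.9, 195.6])]
top ring_30_mid [473.1 178.1] [(0.55, [467.1, 173.9])]
```

```bash
python3 - <<'E'
from h import *
from itertools import product
from scipy.ndimage import map_coordinates
G={}
for c in("side","top"):
    im=get_image(c);g=cv2.GaussianBlur(im["img"],(0,0),.7).astype(np.float32)
    G[c]=(im,np.sqrt(sum(cv2.Sobel(g[...,k],5,1,0)**2+cv2.Sobel(g[...,k],5,0,1)**2 for k in range(3))))
u=np.linspace(-1,1,40)
E=np.concatenate([np.c_[60*u,28+0*u],np.c_[60*u,-28+0*u],np.c_[60+0*u,28*u],np.c_[-60+0*u,28*u]])
for c in G:
    im,g=G[c];o=[]
    for dx,dy,w,z in product(range(-12,13,2),range(-12,13,2),(-70,-67,-64),(42,46,50)):
        a=np.radians(w);P=[px(im,(531.7+dx+np.cos(a)*e[0]-np.sin(a)*e[1],-184.7+dy+np.sin(a)*e[0]+np.cos(a)*e[1],z)) for e in E[::3]]
        P=np.array(P);o.append((map_coordinates(g,[P[:,1],P[:,0]],order=1).mean().round(1),dx,dy,w,z))
    o.sort(reverse=True);print(c,o[:4])
E
```

```text
side [(np.float32(279.7), -2, -10, -64, 50), (np.float32(279.1), 0, 4, -64, 42), (np.float32(278.7), -2, -4, -64, 46), (np.float32(278.3), 0, 2, -64, 42)]
top [(np.float32(182.6), -2, 4, -67, 50), (np.float32(181.9), -2, 2, -67, 42), (np.float32(181.3), -2, 4, -67, 46), (np.float32(180.7), 0, 2, -64, 42)]
```

```bash
python3 -c "
from rig import env
print(env.finish_job())"
```

```text
the job is handed in; nothing more can be done
None
```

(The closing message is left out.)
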